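# Press the lid onto a tin of fasteners and stack it

### The arm

A 7-joint arm with a two-finger parallel gripper is mounted at the origin on the work surface. World frame = base frame: x ahead of the robot, y to its left, z up, the work surface at z = 0. Lengths are in m, angles in rad, forces in N, time in s.
With the tool pointing down it reaches from about 0.4 to 0.85 m from the base axis. Payload 4.5 kg.
Tool frame: the origin (TCP) lies midway between the tips of the shut fingers; the grasp point (between the pads) lies 19 mm behind it; z points along the fingers, y is the line along which they close (so a half turn about z gives the same grasp; the last joint's range is limited). The gripper opens to 88 mm and grips with 3 to 60 N. Pads are 18 mm wide; open, the fingers measure 123 mm over their backs; the gripper's body (75 mm by 187 mm) begins 45 mm behind the grasp point.
Start: joints at [1.334, 0.689, -0.195, 1.565, 0.157, 0.902, -0.215], TCP at [0.167, -0.602, 0.239] pointing down, gripper open.
Joint ranges: [-3.01, 3.01], [-0.46, 2.08], [-1.47, 1.51], [0.13, 2.56], [-1, 4.14], [0.04, 2.09], [-2.66, 2.66]. Speed limits (rad/s): [2.57, 2.57, 3.14, 3.14, 3.14, 3.14, 3.14].

### API

Orientations are given as a unit quaternion [x, y, z, w].
In Python, from plant import r gives the robot as it stands.
- The arm moves only by the tool move_arm, never from a script. Its argument "targets" is a list that holds one entry, the list of rows, each a list of 7 numbers: the opening, from 0 (shut) to 1 (fully open), then the shift along the tool's x, y, z in mm, then the turn, a rotation vector about the tool's x, y, z in degrees. In form: [[[claw, dx, dy, dz, ax, ay, az], ...]]. A call has 1 to 10 rows; each row is the pose to reach, as a shift and turn from the pose commanded when the call began, along the tool's axes at that moment; what a row does not reach only later rows make up. A row lasts 1/8 s, in which the tool goes at most 62.5 mm and 10.7 degrees, less where a joint would pass 70% of its speed; a pose out of reach is approached as far as the arm can. A call with a gripper value outside its range is refused whole. The fingers move at their own pace and stop on an object; "newtons" is the grip in N (left out, the last holds). Time passes only in rows, so rows that repeat a pose let the fingers close. It gives the time, the measured TCP pose, the force, the opening and the grip force at its end, in the units of the state.
- r.get_state(): the state, without advancing time (a new reading comes with each control period).
- r.snapshot(name): name is "scene" or "top" or "wrist"; returns the picture (384x512x3 uint8, red, green, blue); there is no depth.
- r.camera_info(name): a dict with "fx", "fy", "cx", "cy" (pixels), "k1" (the pictures are not rectified: a ray, as slopes to the right and down, at radius r is drawn at 1 + k1 r^2 times it, then the intrinsics apply), "R" (3x3) and "t" (3): a world point X has camera coordinates R X + t. Camera axes: x right, y down, z forward; pixel columns grow to the right and rows downward; lengths in m; the calibration is good to about 2 mm. A picture is of the moment at which its call begins: read the wrist's pose just before it. camera_info takes no time and is no camera call; for the wrist camera it gives the pose at the moment of the call.
- r.finish_job(): hands the job in; it is judged then, once.
The state is a dict: "clock": time; "q": joint angles; "qd": joint speeds; "joint_torque": joint torques, N m; "tool_pos": TCP position; "eef_rot": TCP orientation; "contact_force": force on the tool from outside, world axes, zero at the start; "moment": the same for the moment, N m; "opening": opening from 0.0 (shut) to 1.0 (fully open); "finger_force": force on a finger pad.
Only numpy, scipy, OpenCV 4.12 (cv2) and the standard library are available. Lean on these libraries where they do the work, as an engineer would, in place of code of your own. Each camera call takes 0.05 s, during which the arm holds its last target. There are 200 camera calls.

### The job

Slide the blue tin whose lid stands proud under the bench press, square in the nest and right back against the yellow stop, and push the red lever down, without forcing it, to its stop so that the lid goes fully home; ease the lever all the way back up rather than letting it fly, with the tin still in the nest. Then take the tin out and stack it squarely, lid up, on top of the column of finished tins. Keep the tin upright, do not shift the column, and leave the bins, the spanner and the red can where they are.

Things in the scene. Friction and masses are not known exactly. Their poses are not given: they have to be found in the camera images.
- tin: Tin to close: blue box, paper label on long sides, 110 long (its x) x 62 wide (its y) x 45 mm high without lid, 0.3 to 0.6 kg, loose, on the table, lengthways roughly along table y (as are column and press). Origin: centre of its underside; symmetric under a half turn. On top a steel lid plate, same outline, 4 mm thick, on a yellow plug. Grip its long sides (62 mm apart) below the lid.
- tin_lid (a joint): How far the tin's lid stands up from its closed place, m: 0 fully home (tin then 49 mm high in all), 0.005 to 0.007 at the start. It stays where it is put; moving it takes about 40 N, which the press gives for about 8 N at the lever.
- press: Green lid press, fixed. Origin: on the table under the middle of its nest; x points inward from its open front, which faces roughly table -y. Base plate x -70 to +110, y +-75 mm, 15 mm high; anvil (nest floor) 120 x 66 mm, top 30 mm above the table; green top beam x -12 to +100, y +-63 mm, 135 to 165 mm high, lever housing on it up to 265 mm; two posts at x +84, y +-48 mm.
- ram_pad (a point): Middle of the underside of the steel ram pad (26 along x by 50 mm), over the nest centre, 113 mm above the table at rest. It goes down 38 mm per rad of lever. A vertical gripper holding a tin in the nest would hit it: hold the tin near its front end (some 40 mm from its middle), with the gripper leaning back some 20 to 35 degrees towards the front (-x).
- stop_face (a point): Centre of the yellow back stop's face, 55.5 mm inward of the nest middle, 11 mm above the nest floor; the stop is 60 mm wide. Side guides stand along the nest's inner half (x +8 to +58 mm), up to 11 mm above the nest floor, 70 mm apart, flared at their front ends out to x -9 mm.
- nest (a point): Where the tin's origin belongs: middle of the nest floor, 30 mm above the table, axes as the press. The tin goes in lengthways along x from the open front (-x); its far end then touches the yellow stop (0.5 mm play).
- lever_pivot (a point): On the lever's hinge axis (parallel to the press's y), at (15, 0, 235) mm in the press's frame; axes as the press.
- lever_grip (a point): Point on the lever's centre line in its red grip, 180 mm from the pivot. The grip is a round bar 28 mm in diameter, 121 to 219 mm from the pivot; the rest is an 18 mm steel bar. The lever reaches out over the back of the press (its +x), pointing 0.50 rad above level at rest; push it down from above.
- press_lever (a joint): Lever angle, rad: 0 at rest (up), 0.9 hard against its lower stop (0.40 rad below level). A spring returns it: about 2 N at the grip to start, 7 N at the bottom, and some 8 N more over the last 0.2 rad while the lid goes in. Let go of, it flies up faster than is allowed.
- board: Plywood board 160 x 110 x 12 mm, fixed flat on the table, on which the column of finished tins stands. Origin: centre of its underside.
- stack_low: Lower finished tin of the column, loose, like the tin but closed: 110 long (its x) x 62 wide (its y) x 49 mm high. Origin: centre of its underside.
- stack_top: Upper finished tin of the column, on stack_low, the same: 110 long (its x) x 62 wide (its y) x 49 mm high. Origin: centre of its underside. The tin goes on this, so that its origin is 49 mm above this one's.
- nut_bin: Bystander: clear plastic open bin of nuts, 110 x 85 x 50 mm, loose. Origin: centre of its underside.
- washer_bin: Bystander: blue open bin of washers, 120 x 100 x 60 mm, loose. Origin: centre of its underside.
- wrench: Bystander: steel spanner 180 mm long lying flat, loose.
- oil_can: Bystander: red can, 60 mm in diameter, 130 mm high, loose. Origin: centre of its underside.
Mind the look-alikes: they are no part of the job. What is shaped like the tin but green is not meant.

How it is judged:
By the outcome, as a careful person would: the job done as asked, in the order asked, and still so for the second after the job is handed in, with the robot touching nothing.
It also fails if it takes over 72 s, if anything falls off the work surface, if the arm or the gripper's body presses on something with over 40 N, if the wrist force passes 120 N, or if a joint passes its speed limit or range.

## Working session

There is one attempt and no reset: what is moved stays moved. The work goes in short steps, Python scripts to look and compute and a tool call to move; the robot and the scene stay as the last step left them, time stands still between calls to the robot, and variables do not carry over. Pictures are saved under pics/ and viewed, at most 12 in all, crops included, and the job is handed in when it is done.

Besides the shell and the picture viewer there is one more tool, called after "Emit:" as name([rows], argument=value, ...), one row to a line, values as JSON. move_arm: Moves the arm, as the interface text tells. Its arguments: {"type":"object","properties":{"targets":{"type":"array","items":{"type":"array","items":{"type":"array","items":{"type":"number"}}}},"newtons":{"type":"number"}},"required":["targets"]}

```bash
mkdir -p pics; ls; python3 - <<'E'
from plant import r
import cv2,numpy as np
for n in("scene","top"):
    im=r.snapshot(n); cv2.imwrite(f"pics/{n}0.png",im[:,:,::-1])
    c=r.camera_info(n); print(n,{k:np.round(v,4).tolist() for k,v in c.items()})
s=r.get_state(); print(s)
E
```

```text
pics
scene {'fx': 350.7697, 'fy': 350.7697, 'cx': 256.4598, 'cy': 192.7933, 'k1': 0.0002, 'R': [[0.2403, 0.9707, -0.0043], [0.7892, -0.1979, -0.5814], [-0.5652, 0.1363, -0.8136]], 't': [-0.1326, -0.3109, 1.7196]}
top {'fx': 472.9174, 'fy': 472.9174, 'cx': 253.9061, 'cy': 191.8616, 'k1': 0.052, 'R': [[-0.0013, -0.9999, 0.0157], [-0.9978, 0.0003, -0.0659], [0.0659, -0.0158, -0.9977]], 't': [-0.0176, 0.5396, 1.6565]}
{'clock': 0.1, 'q': array([ 1.33379206,  0.68989305, -0.19453904,  1.56620201,  0.15727408,
        0.90253973, -0.21506778]), 'qd': array([ 0.00106899, -0.00280522,  0.0009942 , -0.00337279,  0.00129205,
        0.00048567, -0.00136129]), 'joint_torque': array([-2.20052920e-03, -5.28492558e+01, -1.27120368e+00, -1.53836077e+01,
       -5.25466225e-02,  1.94762186e-03,  6.29051601e-05]), 'tool_pos': array([ 0.16701338, -0.60168778,  0.23800527]), 'eef_rot': array([ 9.90839876e-01,  1.35039468e-01, -1.57724328e-04, -8.11360362e-04]), 'contact_force': array([ 0.50805277, -0.0631906 , -0.67838625]), 'moment': array([-0.01129937, -0.01013733,  0.01148897]), 'finger_force': 0.0, 'opening': 0.9967391656619526}
```

View pics/scene0.png

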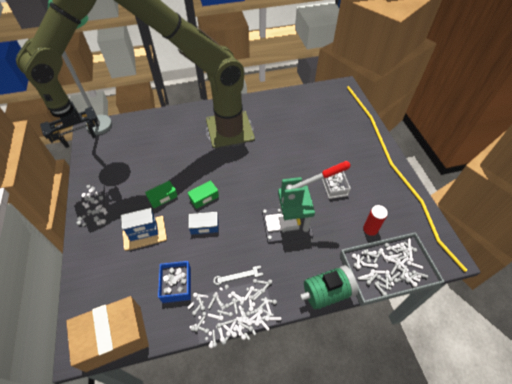

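View pics/top0.png

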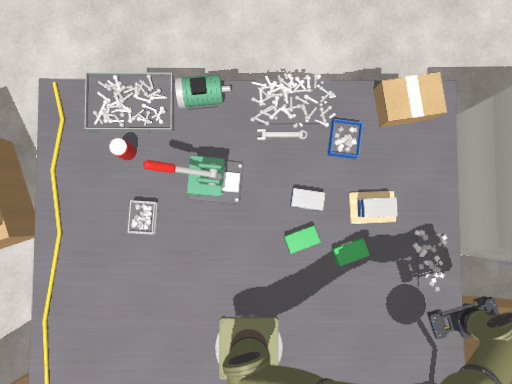

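Candidates: top view, a single blue tin at (308,198) (scene 203,223); the column of two blue tins on the board at (375,207) (scene 140,228); green look-alikes at (302,239) and (351,252). The choice is the single blue tin at (308,198). The press is at (213,180), with its open front facing right (-y) and the lever pointing left.

```bash
cat > h.py <<'E'
from plant import r
import cv2,numpy as np
from scipy.spatial.transform import Rotation as Ro
def K(c): return np.array([[c["fx"],0,c["cx"]],[0,c["fy"],c["cy"]],[0,0,1.]])
def D(c): return np.array([c["k1"],0,0,0.])
def p2w(c,uv,z):
    uv=np.array(uv,float).reshape(-1,1,2)
    n=cv2.undistortPoints(uv,K(c),D(c)).reshape(-1,2)
    d=np.c_[n,np.ones(len(n))]@c["R"]; o=-c["R"].T@c["t"]
    return o+d*((z-o[2])/d[:,2])[:,None]
def w2p(c,X): 
    return cv2.projectPoints(np.array(X,float).reshape(-1,3),cv2.Rodrigues(np.array(c["R"]))[0],np.array(c["t"]),K(c),D(c))[0].reshape(-1,2)
def box(c,X0,yaw,L,W,z):
    a=Ro.from_euler('z',yaw).as_matrix()
    return w2p(c,[X0+a@np.array([sx*L/2,sy*W/2,z]) for sx,sy in((1,1),(1,-1),(-1,-1),(-1,1))])
E
python3 - <<'E'
import cv2,numpy as np
t=cv2.imread("pics/top0.png")[145:245,140:400]; s=cv2.imread("pics/scene0.png")[150:250,110:370]
cv2.imwrite("pics/c1.png",np.vstack([cv2.resize(a,None,fx=3,fy=3,interpolation=cv2.INTER_CUBIC) for a in(t,s)]))
E
```

```text
(no output)
```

View pics/c1.png

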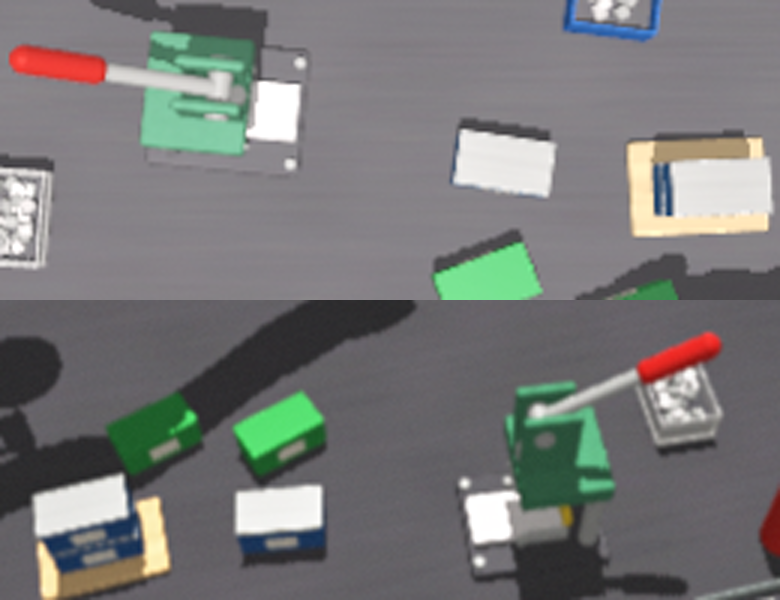

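The crop confirms it: the single blue tin (lid centre at crop 505,162) with a visible gap under the lid edge, the column on the plywood at (715,187), and the press front at (305,110).

```bash
python3 - <<'E'
from h import *
from scipy.optimize import least_squares
im=cv2.imread("pics/top0.png"); c=r.camera_info("top")
hsv=cv2.cvtColor(im,cv2.COLOR_BGR2HSV)
def lid(roi,z,name):
    x0,x1,y0,y1=roi; h=hsv[y0:y1,x0:x1]
    m=((h[...,1]<40)&(h[...,2]>140)).astype(np.uint8)
    n,l,st,ce=cv2.connectedComponentsWithStats(m); k=1+np.argmax(st[1:,4]); m=(l==k).astype(np.uint8)
    ys,xs=np.nonzero(m); w=p2w(c,np.c_[xs+x0,ys+y0],z)
    ctr=w.mean(0); rect=cv2.minAreaRect((w[:,:2]*1000).astype(np.float32)); 
    u,s,v=np.linalg.svd(w[:,:2]-ctr[:2],full_matrices=False)
    print(name,ctr.round(4),"axis deg",np.degrees(np.arctan2(v[0,1],v[0,0])).round(1),rect,len(xs))
lid((280,335,180,220),.055,"tin"); lid((358,402,190,222),.159,"stack")
q=lambda p:(np.array(p,float)+.5)/3-.5+[140,145]
pts=[([308,48],(-70,-75,15)),([302,174],(-70,75,15)),([147,162],(110,75,15)),([152,33],(100,-63,165)),([253,40],(-12,-63,165)),([242,153],(-12,63,165)),([142,148],(100,63,165)),([301,83],(-60,-33,30)),([297,143],(-60,33,30))]
# press y: x=+y world -> y = -x world (left of inward)
uv=np.array([q(p) for p,_ in pts]); X=np.array([x for _,x in pts])/1e3
def f(p,full=0):
    a=Ro.from_euler('z',p[2]).as_matrix(); return (w2p(c,X@a.T+[p[0],p[1],0])-uv).ravel()
for s in(1,-1):
    XX=X.copy(); X[:,1]*=s
    o=least_squares(f,[.6,.15,1.5],loss='soft_l1'); print("press",o.x.round(4),np.degrees(o.x[2]),o.cost); print(o.fun.reshape(-1,2).round(1).tolist()); X=XX
for n in[("board",[(629,143),(762,138),(769,230),(634,236)],.012)]: 
    w=p2w(c,[q(p) for p in n[1]],n[2]); print(n[0],w.round(3).tolist(),w.mean(0))
print(p2w(c,[[143,217]],.05),p2w(c,[[123,148]],.13))
print("wrist",{k:np.round(v,3).tolist() for k,v in r.camera_info("wrist").items()})
s=r.get_state();cw=r.camera_info("wrist");R=Ro.from_quat(s["eef_rot"]).as_matrix();print((cw["R"]@R).round(3),(cw["R"]@s["tool_pos"]+cw["t"]).round(3))
E
```

```text
tin [ 0.5115 -0.2041  0.055 ] axis deg -97.8 ((510.68072509765625, -204.1327362060547), (113.11470794677734, 68.21238708496094), 81.8277816772461) 630
stack [ 0.4808 -0.4255  0.159 ] axis deg 90.5 ((472.8465270996094, -425.4802551269531), (77.70932006835938, 110.93697357177734), 2.201596975326538) 655
press [0.5794 0.096  1.5001] 85.94681638470044 3.5473998701458545
[[0.6, 0.5], [-0.4, 0.5], [0.4, 1.0], [-0.4, -0.6], [0.5, -0.5], [1.3, 0.6], [-0.2, -0.2], [-0.8, -0.1], [-0.8, -1.4]]
press [0.4976 0.0954 1.6878] 96.70631648106325 284.0987988447541
[[1.7, 61.9], [-1.3, -22.2], [-0.2, -12.3], [0.3, 69.4], [1.4, 62.9], [0.6, -13.6], [-0.7, -7.9], [-0.3, 38.6], [-1.1, -0.1]]
board [[0.538, -0.358, 0.012], [0.544, -0.515, 0.012], [0.435, -0.521, 0.012], [0.428, -0.362, 0.012]] [ 0.48642679 -0.43874531  0.012     ]
[[0.45095437 0.36391759 0.05      ]] [[0.67710411 0.41488829 0.13      ]]
wrist {'fx': 266.742, 'fy': 266.742, 'cx': 254.893, 'cy': 191.956, 'k1': -0.058, 'R': [[0.267, -0.964, -0.001], [-0.914, -0.253, 0.316], [-0.305, -0.084, -0.949]], 't': [-0.624, -0.042, 0.391]}
[[-0.001  1.    -0.001]
 [-0.949 -0.001 -0.316]
 [-0.316  0.001  0.949]] [0.    0.033 0.165]
```

```bash
cat >> h.py <<'E'
def tool(yaw,lean):
    u=np.array([np.cos(yaw),np.sin(yaw),0]);k=np.array([0,0,1.]);s,c=np.sin(np.radians(lean)),np.cos(np.radians(lean))
    x=u*c+k*s; z=u*s-k*c; return np.c_[x,np.cross(z,x),z]
def gpose(o,yaw,lean=32,d=-.042,h=.025,back=0.):
    R=tool(yaw,lean); u=np.array([np.cos(yaw),np.sin(yaw),0])
    return np.array(o)+u*d+[0,0,h]+R[:,2]*(.019-back),R
def plan(p,R,base=None):
    if base is None: s=r.get_state(); base=(s["tool_pos"],Ro.from_quat(s["eef_rot"]).as_matrix())
    d=base[1].T@(np.array(p)-base[0])*1e3; a=np.degrees(Ro.from_matrix(base[1].T@R).as_rotvec())
    print("shift",d.round(1),"turn",a.round(2))
    return d,a
E
python3 - <<'E'
from h import *
s=r.get_state()
for b in(.13,): p,R=gpose([.5115,-.204,0],np.radians(82),back=b); print(p); plan(p,R)
E
```

```text
[ 0.49746842 -0.30383985  0.11913334]
shift [ 398.1 -198.4  119.2] turn [ 18.46  28.24 -64.68]
```

Emit:
move_arm([
  [[1, 100, -50, 0, 0, 0, 0], [1, 398, -198, 30, 18.5, 28.2, -64.7], [1, 398, -198, 30, 18.5, 28.2, -64.7], [1, 398, -198, 30, 18.5, 28.2, -64.7], [1, 398, -198, 30, 18.5, 28.2, -64.7], [1, 398, -198, 30, 18.5, 28.2, -64.7], [1, 398, -198, 30, 18.5, 28.2, -64.7], [1, 398, -198, 30, 18.5, 28.2, -64.7], [1, 398, -198, 30, 18.5, 28.2, -64.7], [1, 398, -198, 30, 18.5, 28.2, -64.7]],
])

```text
clock: 1.35
tool_pos: [0.4968, -0.3058, 0.2084]
eef_rot: [0.727, 0.63, 0.207, -0.18]
contact_force: [0.2, 0.0, 0.5]
opening: 1.0
finger_force: 0.0
```

```bash
python3 - <<'E'
from h import *
s=r.get_state(); print(s["tool_pos"],s["q"].round(2)); p,R=gpose([.5115,-.204,0],np.radians(82),back=.13); plan(p,R)
c=r.camera_info("wrist"); im=r.snapshot("wrist"); cv2.imwrite("pics/w1.png",im[:,:,::-1]); np.savez("w1.npz",R=c["R"],t=c["t"])
E
```

```text
[ 0.4968424  -0.30575025  0.20840058] [ 1.08  0.93 -0.75  1.47  0.07  1.12  0.33]
shift [-45.4   0.5  76.9] turn [-0.01  0.18 -0.2 ]
```

View pics/w1.png

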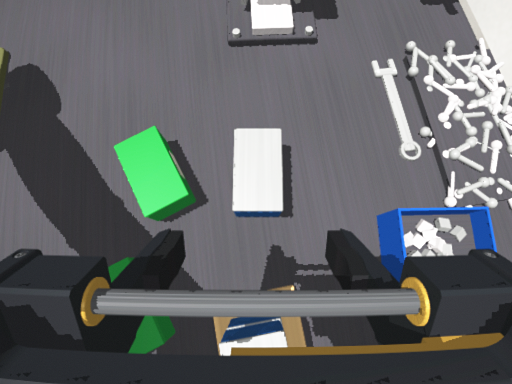

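The wrist view shows the tin lid at (258,172), press front plate at the top (272,25), and the column below the fingers at (255,335).

```bash
cat >> h.py <<'E'
def lid(im,c,roi,z,thr=150):
    x0,x1,y0,y1=roi; h=cv2.cvtColor(im,cv2.COLOR_BGR2HSV)[y0:y1,x0:x1]
    m=((h[...,1]<40)&(h[...,2]>thr)).astype(np.uint8)
    n,l,st,ce=cv2.connectedComponentsWithStats(m); k=1+np.argmax(st[1:,4])
    m=cv2.morphologyEx((l==k).astype(np.uint8),cv2.MORPH_CLOSE,np.ones((3,3)))
    ct=max(cv2.findContours(m,cv2.RETR_EXTERNAL,cv2.CHAIN_APPROX_NONE)[0],key=len).reshape(-1,2)
    w=p2w(c,ct+[x0,y0],z); (cx,cy),sz,a=cv2.minAreaRect((w[:,:2]*1000).astype(np.float32))
    ys,xs=np.nonzero(m); W=p2w(c,np.c_[xs+x0,ys+y0],z)[:,:2]
    # area-weighted (perspective is mild)
    print("rect",np.round([cx,cy],1),np.round(sz,1),round(a,1),"mean",W.mean(0).round(4),"thr mean",h[m>0].mean(0).round())
    return (cx,cy),a
E
python3 - <<'E'
from h import *
im=cv2.imread("pics/w1.png"); c=r.camera_info("wrist"); z=np.load("w1.npz"); c["R"],c["t"]=z["R"],z["t"]
lid(im,c,(225,295,115,220),.055)
lid(im,c,(225,295,115,220),.055,120)
# press base front corners & anvil
print(p2w(c,[(229,44),(316,41),(228,28),(315,25)],.015).round(4).tolist()); print(p2w(c,[(251,32),(292,31)],.03).round(4).tolist())
p=np.array([.5794,.096,0]);a=Ro.from_euler('z',1.5001).as_matrix()
for q in[(-70,75,15),(-70,-75,15),(-60,33,30),(-60,-33,30)]: print(w2p(c,p+a@(np.array(q)/1e3)).round(1))
E
```

```text
rect [ 515.  -205.3] [109.2  62.4] 81.7 mean [ 0.5147 -0.2074] thr mean [ 40.   1. 242.]
rect [ 515.2 -196.6] [128.6  68.6] 84.1 mean [ 0.5146 -0.2052] thr mean [ 44.   2. 235.]
[[0.5024, 0.0254, 0.015], [0.645, 0.0117, 0.015], [0.5045, 0.0586, 0.015], [0.6504, 0.0448, 0.015]]
[[0.5396, 0.0297, 0.03], [0.6047, 0.0226, 0.03]]
[[226.9  41.3]]
[[317.4  36.3]]
[[251.9  27.5]]
[[292.8  25.3]]
```

```bash
python3 - <<'E'
from h import *
for b in(.13,0): p,R=gpose([.515,-.2053,0],np.radians(81.7),back=b); plan(p,R)
E
```

```text
shift [-46.3   3.6  76.8] turn [-0.16  0.2   0.1 ]
shift [-45.8   4.  206.8] turn [-0.16  0.2   0.1 ]
```

Emit:
move_arm([
  [[1, -46, 4, 40, 0, 0, 0], [1, -46, 4, 77, 0, 0, 0], [1, -46, 4, 117, 0, 0, 0], [1, -46, 4, 157, 0, 0, 0], [1, -46, 4, 190, 0, 0, 0], [1, -46, 4, 206, 0, 0, 0], [1, -46, 4, 206, 0, 0, 0]],
])

```text
clock: 2.28
tool_pos: [0.5109, -0.2364, 0.0095]
eef_rot: [0.726, 0.631, 0.207, -0.181]
contact_force: [0.9, 0.2, -0.5]
opening: 1.003
finger_force: 0.0
```

```bash
python3 - <<'E'
from h import *
s=r.get_state();print(s["tool_pos"],s["contact_force"]); p,R=gpose([.515,-.2053,0],np.radians(81.7)); print(p);plan(p,R)
E
```

```text
[ 0.51094816 -0.23643     0.00954822] [ 0.85557325  0.18461253 -0.46771946]
[ 0.51039049 -0.23689708  0.00888709]
shift [-0.8 -0.5  0.3] turn [-0.22  0.11  0.24]
```

Emit:
move_arm([
  [[0, 0, 0, 0, 0, 0, 0], [0, 0, 0, 0, 0, 0, 0], [0, 0, 0, 0, 0, 0, 0], [0, 0, 0, 0, 0, 0, 0], [0, 0, 0, 0, 0, 0, 0], [0, 0, 0, 0, 0, 0, 0]],
], newtons=55)

```text
clock: 3.02
tool_pos: [0.5108, -0.2372, 0.0101]
eef_rot: [0.726, 0.631, 0.207, -0.18]
contact_force: [-3.9, -3.3, 6.5]
opening: 0.696
finger_force: 55.0
```

```bash
python3 - <<'E'
from h import *
s=r.get_state();print(s["tool_pos"],s["contact_force"],s["opening"]*88); 
R=Ro.from_quat(s["eef_rot"]).as_matrix(); np.savez("grasp.npz",p=s["tool_pos"],R=R)
y=np.arctan2(R[1,0],R[0,0]); print("yaw",np.degrees(y),"up20/80 in tool",(R.T@[0,0,.08])*1e3)
# pre-insert: tin origin 150 mm front of nest centre, 70 mm high
py=np.radians(85.5); po=np.array([.578,.092,0]); u=np.array([np.cos(py),np.sin(py),0])
rel=R.T@(np.array([.515,-.2053,0])-s["tool_pos"]) # tin origin in tool
dR=Ro.from_euler('z',py-np.radians(81.7)).as_matrix(); R2=dR@R
o=po-u*.17+[0,0,.06]; plan(o-R2@rel,R2); 
E
```

```text
[ 0.51075189 -0.23717548  0.01005468] [-3.88350098 -3.2963207   6.45461279] 61.25213208263793
yaw 81.99868780495005 up20/80 in tool [ 4.22204652e+01 -6.26781204e-02 -6.79516622e+01]
shift [145.1  33.5  19.5] turn [ 2.01 -0.   -3.23]
```

Emit:
move_arm([
  [[0, 16, 0, -26, 0, 0, 0], [0, 32, 0, -51, 0, 0, 0], [0, 70, 10, -25, 0.7, 0, -1.1], [0, 110, 25, 0, 1.5, 0, -2.2], [0, 145, 33, 20, 2, 0, -3.2], [0, 145, 33, 20, 2, 0, -3.2], [0, 145, 33, 20, 2, 0, -3.2]],
])

```text
clock: 3.9
tool_pos: [0.5622, -0.1097, 0.0682]
eef_rot: [0.705, 0.654, 0.2, -0.187]
contact_force: [1.1, -0.8, -4.6]
opening: 0.701
finger_force: 55.0
```

```bash
python3 - <<'E'
from h import *
s=r.get_state();print(s["tool_pos"],s["contact_force"],s["moment"]); 
for n in("wrist","scene"):
    c=r.camera_info(n); im=r.snapshot(n)[:,:,::-1]; cv2.imwrite(f"pics/{n}2.png",im); np.savez(f"{n}2.npz",R=c["R"],t=c["t"])
    if n=="wrist": W=im
    else: S=im
S=cv2.resize(S[150:300,180:340],None,fx=2.4,fy=2.4,interpolation=cv2.INTER_CUBIC)
o=np.zeros((384,512+S.shape[1],3),np.uint8); o[:,:512]=W; o[:S.shape[0],512:]=S
o=o[:,:800] if o.shape[1]>800 else o
cv2.imwrite("pics/v2.png",o)
E
```

```text
[ 0.56216134 -0.10966457  0.06820682] [ 1.07775785 -0.84744852 -4.61548602] [-1.21012725  0.04642708  0.00662033]
```

View pics/v2.png

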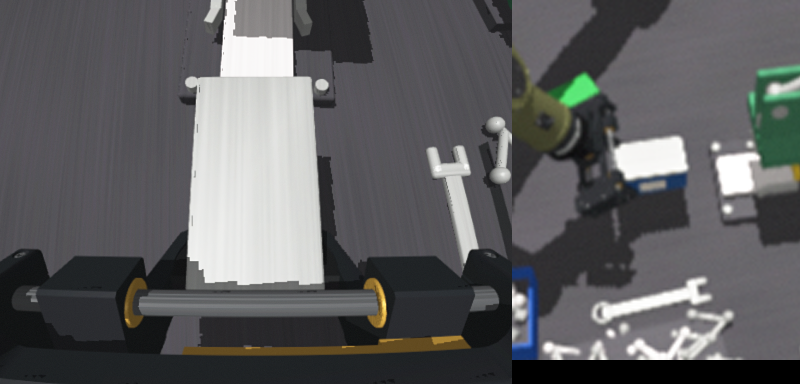

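The wrist view shows the tin lid far edge at (199..310,77), the anvil ahead at columns 221–293 with guides at (213,15) and (305,15). The tin is held level.

```bash
python3 - <<'E'
from h import *
im=cv2.imread("pics/wrist2.png").astype(int); g=im.sum(2)/3
z=np.load("wrist2.npz"); c=r.camera_info("wrist"); c["R"],c["t"]=z["R"],z["t"]
for y in (5,15,25,45,55,65,72,74,76,78,80,90,150,200,250): 
    d=np.diff(g[y,170:345]); k=np.where(abs(d)>28)[0]; print(y,[(int(i+170),int(d[i])) for i in k][:14])
s=np.load("grasp.npz"); st=r.get_state(); R=Ro.from_quat(st["eef_rot"]).as_matrix()
# predicted tin lid corners from grasp
rel=s["R"].T@(np.array([.515,-.2053,0])-s["p"]); o=st["tool_pos"]+R@rel; print("tin o",o)
Rt=R@s["R"].T@Ro.from_euler('z',81.7,degrees=True).as_matrix()
for q in[(55,31,56),(55,-31,56),(-55,31,56),(-55,-31,56)]: print(w2p(c,o+Rt@(np.array(q)/1e3)).round(1))
E
```

```text
5 [(209, 57), (210, 61), (220, -59), (221, -53), (224, 77), (225, 113), (234, -93), (291, -51), (306, -41)]
15 [(205, 37), (206, 70), (215, -58), (216, -48), (223, 32), (224, 49), (225, 31), (226, 83), (233, -89), (291, -44), (308, -37)]
25 [(222, 61), (223, 149), (234, -92), (291, -38), (292, -52), (311, -34)]
45 [(221, 111), (222, 55), (292, -147), (293, -41)]
55 [(220, 47), (221, 125), (292, -147), (293, -56), (295, 29)]
65 [(219, 56), (220, 110), (292, -139), (293, -64)]
72 [(219, 79), (220, 76), (292, -129), (293, -84), (295, 34), (333, 37)]
74 [(219, 86), (220, 64), (292, -122), (293, -91), (296, 34), (333, 35)]
76 [(219, 60), (220, 41), (292, -67), (293, -32)]
78 [(185, 40), (186, 53), (196, -42), (197, 49), (310, -56), (311, -32), (334, 34)]
80 [(184, 57), (185, 52), (310, -30), (311, -71), (316, 59), (317, 32), (324, -32), (325, -51), (326, -30)]
90 [(195, 35), (196, 86), (198, -85), (199, 78), (311, -52), (312, -30), (328, 30)]
150 [(191, 38), (192, 66), (193, 29), (315, -70)]
200 [(189, 68), (190, 48), (318, -76), (319, -56), (333, 36)]
250 [(186, 82), (187, 97), (320, -37), (321, -74), (322, -70)]
tin o [ 0.56429486 -0.0786139   0.05814124]
[[195.2  75.1]]
[[312.1  75.8]]
[[180.  295.8]]
[[323.1 297. ]]
```

```bash
cat > press.py <<'E'
from h import *
def anvil(c,L,Rr,zt=.03):
    # L,Rr: (col,row) edge points; returns centreline in world
    a=p2w(c,L,zt)[:,:2]; b=p2w(c,Rr,zt)[:,:2]; out=[]
    for w in(a,b):
        p=np.polyfit(w[:,1],w[:,0],1); out.append(p)
    m=np.mean(out,0); print("edge yaw",[round(90-np.degrees(np.arctan(p[0])),2) for p in out],"x at y=.09",[round(np.polyval(p,.09),4) for p in out]); return m
E
python3 - <<'E'
from press import *
z=np.load("wrist2.npz"); c=r.camera_info("wrist"); c["R"],c["t"]=z["R"],z["t"]
m=anvil(c,[(219.9,74),(220.2,65),(221.3,55),(221.9,45),(223.2,25)],[(293,74),(292.8,65),(292.8,55),(292.7,45),(292,25)])
print(p2w(c,[(209.8,5),(206,15),(220.8,5),(215.7,15),(306.5,5),(308.5,15),(311.5,25)],.041).round(4).tolist())
print("bolts", p2w(c,[(192,82),(321,85)],.017))
print("front edge",p2w(c,[(320,103),(190,99)],.015))
st=r.get_state(); R=Ro.from_quat(st["eef_rot"]).as_matrix(); print(st["tool_pos"],"yaw",np.degrees(np.arctan2(R[1,0],R[0,0])),np.degrees(np.arctan2(-R[0,1],R[1,1])))
# top cam refine anvil/base too
ct=r.camera_info("top"); print(p2w(ct,[(118+140,0)],.03)[0])
E
```

```text
edge yaw [np.float64(84.54), np.float64(84.29)] x at y=.09 [np.float64(0.5474), np.float64(0.6136)]
[[0.5373, 0.1125, 0.041], [0.5336, 0.1006, 0.041], [0.5476, 0.1115, 0.041], [0.5425, 0.0998, 0.041], [0.6275, 0.1058, 0.041], [0.6277, 0.0936, 0.041], [0.6289, 0.0818, 0.041]]
bolts [[0.51496532 0.04706682 0.017     ]
 [0.63637582 0.03470716 0.017     ]]
front edge [[0.63335695 0.0168548  0.015     ]
 [0.51246368 0.03015984 0.015     ]]
[ 0.56207901 -0.1106851   0.06822675] yaw 85.61647691078583 -94.3417942248375
[ 1.22736646 -0.03339449  0.03      ]
```

```bash
cat >> press.py <<'E'
PO=np.array([.5805,.094,0]); PY=np.radians(84.4); U=np.array([np.cos(PY),np.sin(PY),0])
g=np.load("grasp.npz"); REL=g["R"].T@(np.array([.515,-.2053,0])-g["p"])
def nestpose(dx,dz,h=.03):
    R=tool(PY,32); return PO+U*dx+[0,0,h+dz]-R@REL,R
E
python3 - <<'E'
from press import *
R0=g["R"]; print("lean",np.degrees(np.arctan2(R0[2,0],np.hypot(R0[0,0],R0[1,0]))))
for dx in(-.13,-.06,-.006): plan(*nestpose(dx,.005))
E
```

```text
lean 31.853949285528866
shift [24.6 -0.5 42.6] turn [-0.72  0.2   1.03]
shift [84.1  1.1 79.5] turn [-0.72  0.2   1.03]
shift [129.9   2.3 107.9] turn [-0.72  0.2   1.03]
```

Emit:
move_arm([
  [[0, 12, 0, 21, -0.7, 0, 1], [0, 25, 0, 42, -0.7, 0, 1], [0, 54, 0, 61, -0.7, 0, 1], [0, 84, 1, 79, -0.7, 0, 1], [0, 100, 1.5, 89, -0.7, 0, 1], [0, 115, 2, 98.5, -0.7, 0, 1], [0, 124, 2, 104, -0.7, 0, 1], [0, 124, 2, 104, -0.7, 0, 1]],
])

```text
clock: 5.0
tool_pos: [0.5763, 0.0513, 0.0464]
eef_rot: [0.711, 0.647, 0.204, -0.185]
contact_force: [0.2, -0.1, -4.3]
opening: 0.697
finger_force: 55.0
```

```bash
python3 - <<'E'
from press import *
s=r.get_state(); print(s["tool_pos"],s["contact_force"],s["moment"]); R=Ro.from_quat(s["eef_rot"]).as_matrix(); print(R.T@(U*10),R.T@[0,0,10])
for q in((-.006,.005),(0,.005),(0,0)): plan(*nestpose(*q))
c=r.camera_info("wrist"); im=r.snapshot("wrist")[:,:,::-1]; cv2.imwrite("pics/w3.png",im); np.savez("w3.npz",R=c["R"],t=c["t"])
E
```

```text
[0.57627101 0.05132478 0.04643287] [ 0.22128315 -0.12706185 -4.33093052] [-1.19182552  0.0112342  -0.00507372]
[8.48979506 0.03741795 5.28412526] [ 5.28413187  0.00890259 -8.48986873]
shift [3.2 0.3 3.7] turn [-0.07  0.1   0.21]
shift [8.3 0.3 6.9] turn [-0.07  0.1   0.21]
shift [ 5.7  0.3 11.1] turn [-0.07  0.1   0.21]
```

View pics/w3.png

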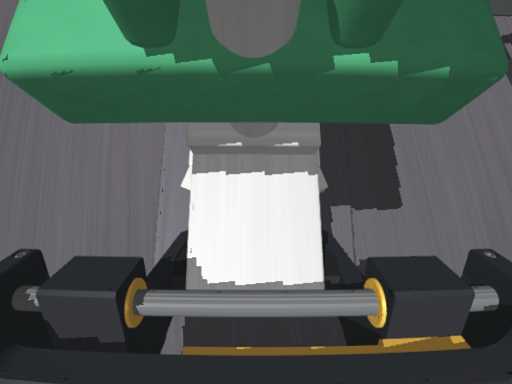

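The tin is centred under the beam between the guide flares, at (186,178) and (324,178). Next, lower it.

Emit:
move_arm([
  [[0, -1.6, 0, 2.5, 0, 0, 0], [0, -2.4, 0, 3.8, 0, 0, 0], [0, -2.7, 0, 4.3, 0, 0, 0], [0, -2.7, 0, 4.3, 0, 0, 0]],
])

```text
clock: 5.55
tool_pos: [0.5763, 0.0509, 0.0413]
eef_rot: [0.711, 0.647, 0.204, -0.185]
contact_force: [1.1, -0.4, -4.6]
opening: 0.699
finger_force: 55.0
```

```bash
python3 - <<'E'
from press import *
s=r.get_state(); print(s["tool_pos"],s["contact_force"],s["moment"]);plan(*nestpose(0,0))
E
```

```text
[0.57632728 0.05087598 0.0412519 ] [ 1.12977145 -0.42893526 -4.59479532] [-1.15692684  0.04149542 -0.04673187]
shift [8.8 0.2 7. ] turn [-0.05  0.1   0.17]
```

Emit:
move_arm([
  [[0, -0.4, 0, 0.7, 0, 0, 0], [0, -0.6, 0, 0.9, 0, 0, 0], [0, 1.1, 0, 2, 0, 0, 0], [0, 2.8, 0, 3, 0, 0, 0], [0, 4.5, 0, 4.1, 0, 0, 0], [0, 4.5, 0, 4.1, 0, 0, 0]],
])

```text
clock: 6.3
tool_pos: [0.5769, 0.0575, 0.0403]
eef_rot: [0.711, 0.647, 0.204, -0.185]
contact_force: [1.1, 0.4, -3.9]
opening: 0.702
finger_force: 55.0
```

```bash
python3 - <<'E'
from press import *
s=r.get_state(); print(s["tool_pos"],s["contact_force"],s["moment"]);plan(*nestpose(0,0))
E
```

```text
[0.57686772 0.05749726 0.04031847] [ 1.12303264  0.38946084 -3.85585312] [-0.98420708 -0.01247883 -0.02220654]
shift [3.6 0.3 2.7] turn [-0.06  0.08  0.21]
```

Emit:
move_arm([
  [[0, -0.2, 0, 0.4, 0, 0, 0], [0, 0.7, 0, 0.9, 0, 0, 0], [0, 1.5, 0, 1.4, 0, 0, 0], [0, 2.3, 0, 2, 0, 0, 0], [0, 2.3, 0, 2, 0, 0, 0]],
])

```text
clock: 6.92
tool_pos: [0.5774, 0.0592, 0.0401]
eef_rot: [0.711, 0.647, 0.204, -0.184]
contact_force: [-1.1, -5.0, 4.1]
opening: 0.697
finger_force: 55.0
```

```bash
python3 - <<'E'
from press import *
s=r.get_state(); print(s["tool_pos"],s["contact_force"],s["moment"]);plan(*nestpose(0,0))
E
```

```text
[0.57735939 0.05916682 0.04011433] [-1.10830359 -5.02321484  4.14586195] [-0.82902745  0.37545619  0.23043794]
shift [ 2.3 -0.1  1.6] turn [-0.01  0.14  0.16]
```

Emit:
move_arm([
  [[0, 0.9, 0, 0.5, 0, 0, 0], [0, 1.7, 0, 1.1, 0, 0, 0], [0, 1.7, 0, 1.1, 0, 0, 0]],
])

```text
clock: 7.3
tool_pos: [0.5778, 0.0612, 0.0401]
eef_rot: [0.711, 0.647, 0.204, -0.184]
contact_force: [-2.2, -5.5, 4.4]
opening: 0.7
finger_force: 55.0
```

```bash
python3 - <<'E'
from press import *
s=r.get_state(); print(s["tool_pos"],s["contact_force"],s["moment"]);plan(*nestpose(0,0))
for n in("wrist","scene"):
    c=r.camera_info(n); im=r.snapshot(n)[:,:,::-1]; cv2.imwrite(f"pics/{n}4.png",im); np.savez(f"{n}4.npz",R=c["R"],t=c["t"])
a=cv2.imread("pics/wrist4.png")[90:310,150:360]; b=cv2.imread("pics/scene4.png")[180:255,250:325]
cv2.imwrite("pics/v4.png",np.hstack([cv2.resize(a,(420,440)),cv2.resize(b,(375,440),interpolation=cv2.INTER_CUBIC)]))
E
```

```text
[0.57781046 0.0611955  0.04012434] [-2.17381254 -5.45861354  4.40230974] [-0.88644102  0.30672409  0.164825  ]
shift [ 0.5 -0.3  0.5] turn [0.02 0.14 0.16]
```

View pics/v4.png

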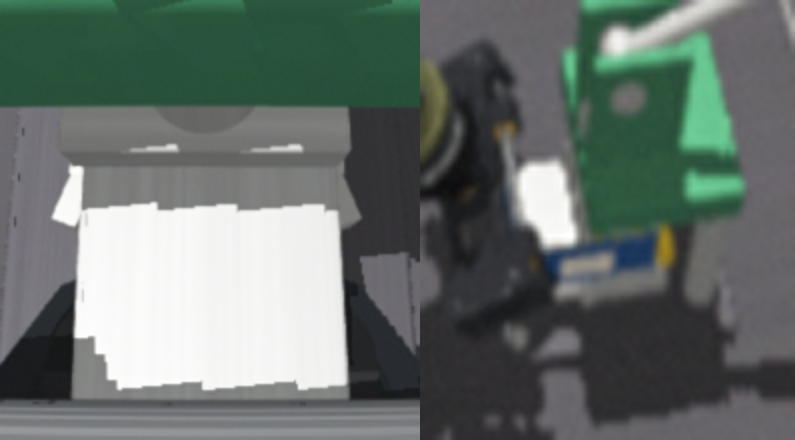

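The tin sits under the ram between the guides, about 1 mm to the right, with its end near the yellow stop (scene crop 665,245) but with no firm stop force yet. Push on.

Emit:
move_arm([
  [[0, 0.8, -0.5, 0.5, 0, 0, 0], [0, 1.7, -0.8, 1.1, 0, 0, 0], [0, 2.5, -0.8, 1.6, 0, 0, 0], [0, 2.5, -0.8, 1.6, 0, 0, 0]],
])

```text
clock: 7.9
tool_pos: [0.578, 0.0642, 0.0401]
eef_rot: [0.712, 0.647, 0.204, -0.183]
contact_force: [0.1, -5.6, 4.1]
opening: 0.699
finger_force: 55.0
```

```bash
python3 - <<'E'
from press import *
s=r.get_state(); print(s["tool_pos"],s["contact_force"],s["moment"]);plan(*nestpose(0,0))
E
```

```text
[0.57797331 0.06416655 0.04014578] [ 0.10536905 -5.62047025  4.14075686] [-0.91974145  0.19746643  0.06072635]
shift [-2.  -0.2 -1. ] turn [0.1  0.14 0.16]
```

Emit:
move_arm([
  [[0, 0.8, 0, 0.5, 0, 0, 0], [0, 1.7, 0, 1.1, 0, 0, 0], [0, 2.5, 0, 1.6, 0, 0, 0], [0, 2.5, 0, 1.6, 0, 0, 0]],
])

```text
clock: 8.4
tool_pos: [0.5781, 0.0652, 0.0401]
eef_rot: [0.712, 0.647, 0.203, -0.183]
contact_force: [-2.4, -12.4, 11.4]
opening: 0.698
finger_force: 55.0
```

```bash
python3 - <<'E'
from press import *
s=r.get_state(); print(s["tool_pos"],s["contact_force"],s["moment"]);plan(*nestpose(0,0))
E
```

```text
[0.57805823 0.06518685 0.0401113 ] [ -2.36536987 -12.43878327  11.37576125] [-1.26436272  0.56510431  0.35793123]
shift [-2.9 -0.2 -1.6] turn [0.11 0.26 0.11]
```

Emit:
move_arm([
  [[1, 1, 0, 0.6, 0, 0, 0], [1, 1, 0, 0.6, 0, 0, 0], [1, 1, 0, 0.6, 0, 0, 0], [1, 1, 0, -20, 0, 0, 0], [1, 1, 0, -60, 0, 0, 0], [1, 1, 0, -100, 0, 0, 0], [1, 1, 0, -100, 0, 0, 0]],
])

```text
clock: 9.28
tool_pos: [0.5741, 0.0135, 0.1278]
eef_rot: [0.712, 0.646, 0.205, -0.182]
contact_force: [-0.8, -0.1, -0.0]
opening: 0.998
finger_force: 0.0
```

```bash
python3 - <<'E'
from press import *
s=r.get_state(); print(s["tool_pos"],s["contact_force"],s["moment"],s["q"].round(2))
c=r.camera_info("wrist"); im=r.snapshot("wrist")[:,:,::-1]; cv2.imwrite("pics/w5.png",im); np.savez("w5.npz",R=c["R"],t=c["t"])
sc=r.snapshot("scene")[:,:,::-1][180:255,250:325]
cv2.imwrite("pics/v5.png",np.hstack([cv2.resize(im,(512,384)),cv2.resize(np.ascontiguousarray(sc),(288,384),interpolation=cv2.INTER_CUBIC)]))
g=np.array([[15+180*np.cos(.5),0,235+180*np.sin(.5)]])/1e3; G=PO+U*g[0,0]+[0,0,g[0,2]]; print("grip",G)
R=tool(PY,0); plan(G+[0,0,.12],R); plan(G+[0,0,.04],R); R0=Ro.from_quat(s["eef_rot"]).as_matrix(); print("up100",R0.T@[0,0,100])
E
```

```text
[0.5741273  0.01352624 0.12781249] [-0.81123111 -0.05170557 -0.02505098] [-0.49108401 -0.06339318  0.01794289] [ 0.6   0.96 -0.73  1.81  0.04  0.52 -0.01]
grip [0.59737841 0.26613937 0.3212966 ]
shift [ 380.4    1.9 -135.2] turn [  0.05 -31.88   0.17]
shift [338.2   1.8 -67.3] turn [  0.05 -31.88   0.17]
up100 [ 52.70006648   0.63726256 -84.98409786]
```

View pics/v5.png

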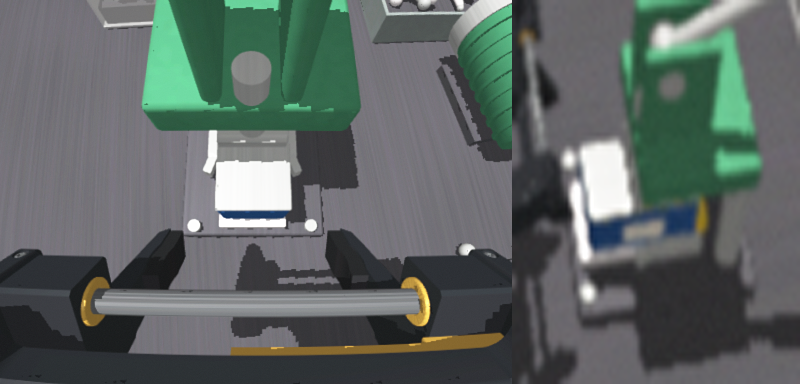

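The tin rests in the nest with its far end against the yellow stop (crop 703,215) and its front edge parallel to the press front (216–291, 210).

Emit:
move_arm([
  [[0.5, 33, 0, -53, 0, 0, 0], [0.3, 65, 0, -105, 0, 0, 0], [0, 98, 1, -158, 0, 0, 0], [0, 131, 1, -210, 0, 0, 0], [0, 163, 2, -263, 0, 0, 0], [0, 240, 2, -220, 0, -10, 0], [0, 300, 2, -180, 0, -20, 0], [0, 340, 2, -157, 0, -30, 0], [0, 380, 2, -135, 0, -32, 0.2], [0, 380, 2, -135, 0, -32, 0.2]],
])

```text
clock: 10.62
tool_pos: [0.5938, 0.2753, 0.4386]
eef_rot: [0.736, 0.677, -0.002, -0.002]
contact_force: [-0.1, -0.7, 0.8]
opening: -0.0
finger_force: 0.0
```

```bash
python3 - <<'E'
from press import *
z=np.load("w5.npz"); c=r.camera_info("wrist"); c["R"],c["t"]=z["R"],z["t"]
im=cv2.imread("pics/w5.png"); hsv=cv2.cvtColor(im,cv2.COLOR_BGR2HSV)
w=[]
for u in range(222,287,8):
    col=hsv[195:216,u]; k=np.where(col[:,1]>80)[0]; w.append((u,195+k[0]-.5))
W=p2w(c,w,.085); p=np.polyfit(W[:,0],W[:,1],1); print("lid front edge yaw",90+np.degrees(np.arctan(p[0])), "mid front px", (W.mean(0)-PO)@U)
row=hsv[180,200:310]; k=np.where((row[:,2]>200)&(row[:,1]<40))[0]; W=p2w(c,[(200+k[0],180),(200+k[-1],180)],.085); N=np.array([-U[1],U[0],0]); print("lateral edges",(W-PO)@N)
s=r.get_state(); print(s["tool_pos"],s["contact_force"],s["opening"])
c=r.camera_info("wrist"); im=r.snapshot("wrist")[:,:,::-1]; cv2.imwrite("pics/w6.png",im); np.savez("w6.npz",R=c["R"],t=c["t"])
hs=cv2.cvtColor(np.ascontiguousarray(im),cv2.COLOR_BGR2HSV); m=((hs[...,0]<8)|(hs[...,0]>172))&(hs[...,1]>150)&(hs[...,2]>80)
n,l,st,ce=cv2.connectedComponentsWithStats(m.astype(np.uint8)); print(st[1:][st[1:,4]>100].tolist())
for q in(.121,.18,.219):
    X=PO+U*(.015+q*np.cos(.5))+[0,0,.235+q*np.sin(.5)]; print(w2p(c,X))
for y in range(0,384,30):
    k=np.where(m[y])[0]; print(y,(k.min(),k.max()) if len(k) else None,end=' ')
E
```

```text
lid front edge yaw 84.37584573170037 mid front px -0.05214804120238305
lateral edges [ 0.02904187 -0.0307751 ]
[0.59376166 0.27531523 0.4385711 ] [-0.08999602 -0.73649747  0.78339316] -8.276163524226987e-05
[[280, 42, 32, 36, 357], [245, 162, 29, 70, 1649]]
[[257.81013027 228.44274927]]
[[258.77245151 195.73781092]]
[[259.58639133 167.89006373]]
0 None 30 None 60 (np.int64(281), np.int64(289)) 90 None 120 None 150 None 180 (np.int64(246), np.int64(272)) 210 (np.int64(247), np.int64(270)) 240 None 270 None 300 None 330 None 360 None
```

```bash
sed -i 's/^PO=.*PY=/PO=np.array([.5807,.0965,0]); PY=/' press.py; cat >> press.py <<'E'
N=np.array([-U[1],U[0],0])
def lev(z,x=.177): return PO+U*x+[0,0,z],tool(PY,0)
E
python3 - <<'E'
from press import *
s=r.get_state(); print(s["tool_pos"],(s["tool_pos"]-PO)@U,(s["tool_pos"]-PO)@N)
plan(*lev(.36)); plan(*lev(.345))
E
```

```text
[0.59403217 0.27621455 0.43827375] 0.18015783782663664 0.004268521652602457
shift [-3.3  4.6 78.2] turn [-0.29 -0.08  0.77]
shift [-3.3  4.7 93.2] turn [-0.29 -0.08  0.77]
```

Emit:
move_arm([
  [[0, -2, 3, 40, 0, 0, 0], [0, -3, 4.5, 70, 0, 0, 0.7], [0, -3, 4.5, 84, 0, 0, 0.7], [0, -3, 4.5, 90, 0, 0, 0.7], [0, -3, 4.5, 95, 0, 0, 0.7], [0, -3, 4.5, 100, 0, 0, 0.7], [0, -3, 4.5, 105, 0, 0, 0.7], [0, -3, 4.5, 110, 0, 0, 0.7]],
])

```text
clock: 11.68
tool_pos: [0.602, 0.2632, 0.3311]
eef_rot: [0.745, 0.667, 0.0, 0.001]
contact_force: [-0.1, 0.8, 2.1]
opening: 0.004
finger_force: 1.1
```

```bash
python3 - <<'E'
from press import *
s=r.get_state(); print(s["tool_pos"],s["contact_force"],s["moment"]); plan(*lev(.1855))
E
```

```text
[0.60198814 0.26323627 0.33109315] [-0.13325579  0.80590282  2.05014695] [ 0.15648661 -0.05951389 -0.01391296]
shift [  8.9  -5.2 145.6] turn [ 0.08  0.01 -0.7 ]
```

Emit:
move_arm([
  [[0, 1, -1, 6, 0, 0, -0.1], [0, 2, -2, 13, 0, 0, -0.2], [0, 3, -3, 20, 0, 0, -0.4], [0, 4, -4, 27, 0, 0, -0.6], [0, 5, -5, 34, 0, 0, -0.7], [0, 6, -5, 41, 0, 0, -0.7], [0, 6, -5, 48, 0, 0, -0.7], [0, 6, -5, 55, 0, 0, -0.7], [0, 6, -5, 62, 0, 0, -0.7], [0, 6, -5, 69, 0, 0, -0.7]],
])

```text
clock: 12.92
tool_pos: [0.5973, 0.2696, 0.2612]
eef_rot: [0.741, 0.672, -0.0, 0.0]
contact_force: [-0.1, 3.0, 5.1]
opening: 0.006
finger_force: 2.3
```

```bash
python3 - <<'E'
from press import *
s=r.get_state(); print(s["tool_pos"],s["contact_force"],s["moment"]); plan(*lev(.1855))
E
```

```text
[0.59729542 0.26960067 0.26119739] [-0.10850305  3.02693464  5.10039357] [ 0.73093688 -0.0538313  -0.01671013]
shift [ 3.2  0.4 75.7] turn [-0.    0.04  0.01]
```

Emit:
move_arm([
  [[0, 1, 0, 7, 0, 0, 0], [0, 2, 0, 14, 0, 0, 0], [0, 2, 0, 21, 0, 0, 0], [0, 2, 0, 28, 0, 0, 0], [0, 2, 0, 34, 0, 0, 0], [0, 2, 0, 40, 0, 0, 0], [0, 2, 0, 46, 0, 0, 0], [0, 2, 0, 52, 0, 0, 0], [0, 2, 0, 57, 0, 0, 0], [0, 2, 0, 62, 0, 0, 0]],
])

```text
clock: 14.18
tool_pos: [0.5975, 0.2686, 0.2009]
eef_rot: [0.741, 0.671, -0.002, 0.002]
contact_force: [-4.4, -4.6, 19.3]
opening: 0.001
finger_force: 8.2
```

```bash
python3 - <<'E'
from press import *
s=r.get_state(); print(s["tool_pos"],s["contact_force"],s["moment"]); plan(*lev(.1855))
E
```

```text
[0.5974646  0.26862989 0.2008993 ] [-4.42986869 -4.59164841 19.33839235] [-1.05211795  0.89771746 -0.00752768]
shift [ 4.1  0.1 15.4] turn [ 0.02  0.35 -0.07]
```

Emit:
move_arm([
  [[0, 0, 0, 3, 0, 0, 0], [0, 0, 0, 6, 0, 0, 0], [0, 0, 0, 9, 0, 0, 0], [0, 0, 0, 12, 0, 0, 0]],
])

```text
clock: 14.68
tool_pos: [0.5978, 0.2672, 0.1891]
eef_rot: [0.742, 0.671, -0.003, 0.003]
contact_force: [-3.6, -3.4, 19.8]
opening: 0.009
finger_force: 8.3
```

```bash
python3 - <<'E'
from press import *
s=r.get_state(); print(s["tool_pos"],s["contact_force"],s["moment"]); plan(*lev(.1855))
E
```

```text
[0.59783687 0.26718864 0.18913269] [-3.58856507 -3.44311914 19.81358317] [-1.14849239  0.76788396 -0.00632181]
shift [ 5.5 -0.4  3.6] turn [ 0.06  0.46 -0.12]
```

Emit:
move_arm([
  [[0, 0, 0, 1.5, 0, 0, 0], [0, 0, 0, 3, 0, 0, 0], [0, 0, 0, 3, 0, 0, 0]],
])

```text
clock: 15.05
tool_pos: [0.598, 0.267, 0.1866]
eef_rot: [0.742, 0.671, -0.003, 0.003]
contact_force: [-4.9, -6.3, 22.5]
opening: 0.007
finger_force: 8.9
```

```bash
python3 - <<'E'
from press import *
s=r.get_state(); print(s["tool_pos"],s["contact_force"],s["moment"],s["joint_torque"].round(1))
E
```

```text
[0.59803468 0.26703709 0.186632  ] [-4.85648534 -6.32268708 22.46194422] [-1.46982462  0.98191279  0.01951895] [ -2.1 -43.4  -5.5 -12.4  -0.1  -2.6   0. ]
```

Emit:
move_arm([
  [[0, 0, 0, 1, 0, 0, 0], [0, 0, 0, 2, 0, 0, 0], [0, 0, 0, 2, 0, 0, 0]],
])

```text
clock: 15.42
tool_pos: [0.5981, 0.267, 0.1862]
eef_rot: [0.742, 0.671, -0.002, 0.004]
contact_force: [-7.6, -7.5, 31.1]
opening: 0.003
finger_force: 12.5
```

```bash
python3 - <<'E'
from press import *
s=r.get_state(); print(s["tool_pos"],s["contact_force"],s["moment"],s["joint_torque"].round(1))
E
```

```text
[0.59806573 0.26700664 0.18619803] [-7.60603197 -7.49904463 31.07164077] [-1.89377082  1.5461869  -0.09287749] [ -2.5 -38.4  -5.1 -11.9   0.1  -3.6   0. ]
```

Emit:
move_arm([
  [[0, 0, 0, -2, 0, 0, 0], [0, 0, 0, -5, 0, 0, 0], [0, 0, 0, -10, 0, 0, 0], [0, 0, 0, -15, 0, 0, 0], [0, 0, 0, -20, 0, 0, 0], [0, 0, 0, -25, 0, 0, 0], [0, 0, 0, -30, 0, 0, 0], [0, 0, 0, -35, 0, 0, 0], [0, 0, 0, -40, 0, 0, 0], [0, 0, 0, -45, 0, 0, 0]],
])

```text
clock: 16.68
tool_pos: [0.5983, 0.2733, 0.2283]
eef_rot: [0.74, 0.672, 0.002, -0.0]
contact_force: [0.7, 5.2, 5.9]
opening: 0.001
finger_force: 3.2
```

Emit:
move_arm([
  [[0, 0, 0, -5, 0, 0, 0], [0, 0, 0, -10, 0, 0, 0], [0, 0, 0, -15, 0, 0, 0], [0, 0, 0, -20, 0, 0, 0], [0, 0, 0, -25, 0, 0, 0], [0, 0, 0, -30, 0, 0, 0], [0, 0, 0, -35, 0, 0, 0], [0, 0, 0, -40, 0, 0, 0], [0, 0, 0, -45, 0, 0, 0], [0, 0, 0, -50, 0, 0, 0]],
])

```text
clock: 17.92
tool_pos: [0.5976, 0.2683, 0.277]
eef_rot: [0.741, 0.671, -0.003, 0.002]
contact_force: [1.0, -3.4, 2.1]
opening: 0.005
finger_force: 1.7
```

Emit:
move_arm([
  [[0, 0, 0, -5, 0, 0, 0], [0, 0, 0, -10, 0, 0, 0], [0, 0, 0, -15, 0, 0, 0], [0, 0, 0, -20, 0, 0, 0], [0, 0, 0, -25, 0, 0, 0], [0, 0, 0, -30, 0, 0, 0], [0, 0, 0, -35, 0, 0, 0], [0, 0, 0, -40, 0, 0, 0], [0, 0, 0, -45, 0, 0, 0]],
])

```text
clock: 19.05
tool_pos: [0.5976, 0.2712, 0.3228]
eef_rot: [0.741, 0.672, -0.001, 0.0]
contact_force: [-0.2, -2.2, 1.8]
opening: 0.008
finger_force: 1.0
```

```bash
python3 - <<'E'
from press import *
s=r.get_state(); print(s["tool_pos"],s["contact_force"],s["moment"]); plan(*lev(.345))
E
```

```text
[0.59758662 0.27120804 0.32276557] [-0.18918861 -2.18438129  1.82308876] [-0.52398571 -0.07464531 -0.00570938]
shift [  1.4   0.2 -22.2] turn [-0.    0.09 -0.  ]
```

Emit:
move_arm([
  [[0, 0, 0, -4, 0, 0, 0], [0, 0, 0, -8, 0, 0, 0], [0, 0, 0, -12, 0, 0, 0], [0, 0, 0, -16, 0, 0, 0], [0, 0, 0, -20, 0, 0, 0], [0, 0, 0, -24, 0, 0, 0], [0, 0, 0, -30, 0, 0, 0], [0, 0, 0, -50, 0, 0, 0], [0, 0, 0, -90, 0, 0, 0], [0, 0, 0, -115, 0, 0, 0]],
])

```text
clock: 20.3
tool_pos: [0.5977, 0.2722, 0.4398]
eef_rot: [0.741, 0.672, 0.001, 0.0]
contact_force: [-0.2, 0.9, 0.5]
opening: 0.002
finger_force: 0.0
```

```bash
python3 - <<'E'
from press import *
s=r.get_state(); print(s["tool_pos"],s["contact_force"])
R=tool(PY,31.85); p=np.array([.5781,.0645,.0402]); plan(p-R[:,2]*.10+[0,0,.31],R); plan(p-R[:,2]*.1,R)
im=r.snapshot("scene")[:,:,::-1]; cv2.imwrite("pics/s7.png",cv2.resize(np.ascontiguousarray(im[140:265,240:370]),None,fx=4,fy=4,interpolation=cv2.INTER_CUBIC))
E
```

```text
[0.59774269 0.27218388 0.43977291] [-0.2268673   0.85210889  0.46819538]
shift [-261.4    0.6    4.4] turn [ 0.09 31.8   0.05]
shift [-2.616e+02  1.000e-01  3.144e+02] turn [ 0.09 31.8   0.05]
```

View pics/s7.png

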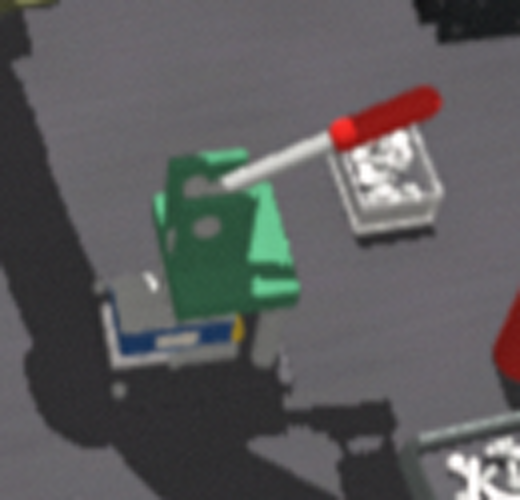

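The lever is back at rest (grip 390,115), the tin is still in the nest against the stop (crop 235,330), and the lid gap is gone. Now fetch the tin.

Emit:
move_arm([
  [[0, -60, 0, 2, 0, 0, 0], [0.3, -120, 0, 4, 0, 8, 0], [0.6, -180, 0, 4, 0, 18, 0], [1, -240, 0, 4, 0, 28, 0], [1, -262, 0, 5, 0, 31.8, 0], [1, -262, 0, 60, 0, 31.8, 0], [1, -262, 0, 120, 0, 31.8, 0], [1, -262, 0, 180, 0, 31.8, 0], [1, -262, 0, 240, 0, 31.8, 0], [1, -262, 0, 290, 0, 31.8, 0]],
])

```text
clock: 21.6
tool_pos: [0.5714, 0.01, 0.1454]
eef_rot: [0.713, 0.646, 0.202, -0.184]
contact_force: [0.1, -1.0, -0.7]
opening: 0.988
finger_force: 0.0
```

```bash
python3 - <<'E'
from press import *
import time
c=r.camera_info("wrist"); im=r.snapshot("wrist")[:,:,::-1]
s=r.get_state(); print(s["tool_pos"],s["contact_force"],s["qd"].round(2))
R=tool(PY,31.85); p=np.array([.5781,.0645,.0402]); plan(p-R[:,2]*.10,R); plan(p,R)
E
```

```text
[0.56778331 0.00935132 0.13940847] [-0.37504048 -0.69923809 -3.83103473] [ 0.02 -0.06 -0.01 -0.   -0.04  0.16 -0.03]
shift [-4.8  5.  13.7] turn [-0.53  0.18 -0.32]
shift [ -4.5   6.  113.7] turn [-0.53  0.18 -0.32]
```

Emit:
move_arm([
  [[1, 0, 0, 15, 0, 0, 0], [1, 0, 0, 20, 0, 0, 0], [1, 0, 0, 20, 0, 0, 0], [1, 0, 0, 20, 0, 0, 0]],
])

```text
clock: 22.15
tool_pos: [0.5739, 0.0204, 0.1323]
eef_rot: [0.713, 0.646, 0.203, -0.182]
contact_force: [-0.2, 0.4, -0.0]
opening: 0.997
finger_force: 0.0
```

```bash
python3 - <<'E'
from press import *
s=r.get_state(); print(s["tool_pos"],s["contact_force"],s["qd"].round(2))
R=tool(PY,31.85); p=np.array([.5781,.0645,.0402]); plan(p-R[:,2]*.10,R); plan(p,R)
E
```

```text
[0.57386276 0.02037025 0.13225666] [-0.19973453  0.37990724 -0.02936201] [ 0.  0.  0.  0. -0. -0.  0.]
shift [-10.9  -0.1   1.6] turn [0.13 0.17 0.05]
shift [-10.6  -0.3 101.6] turn [0.13 0.17 0.05]
```

Emit:
move_arm([
  [[1, -11, 0, 10, 0, 0, 0], [1, -11, 0, 40, 0, 0, 0], [1, -11, 0, 70, 0, 0, 0], [1, -11, 0, 92, 0, 0, 0], [1, -10.6, 0, 101, 0, 0, 0], [1, -10.6, 0, 101, 0, 0, 0], [0, -10.6, 0, 101, 0, 0, 0], [0, -10.6, 0, 101, 0, 0, 0], [0, -10.6, 0, 101, 0, 0, 0], [0, -10.6, 0, 101, 0, 0, 0]],
], newtons=55)

```text
clock: 23.4
tool_pos: [0.5778, 0.0638, 0.0399]
eef_rot: [0.713, 0.646, 0.203, -0.183]
contact_force: [-0.3, -2.0, 3.4]
opening: 0.701
finger_force: 55.0
```

```bash
python3 - <<'E'
from press import *
s=r.get_state(); print(s["tool_pos"],s["contact_force"],s["opening"],s["finger_force"])
R=Ro.from_quat(s["eef_rot"]).as_matrix(); np.savez("grasp2.npz",p=s["tool_pos"],R=R)
print("yaw",np.degrees(np.arctan2(R[1,0],R[0,0])),"up",R.T@[0,0,10],"out",R.T@(-U*10))
E
```

```text
[0.57779408 0.06380817 0.03986594] [-0.32163036 -2.02900526  3.43779237] 0.7013947116009478 54.99060023347674
yaw 84.38086501853954 up [ 5.25189712  0.01030267 -8.5098455 ] out [-8.50985127  0.00969802 -5.25188893]
```

Emit:
move_arm([
  [[0, 0.8, 0, -1.3, 0, 0, 0], [0, 2.1, 0, -3.4, 0, 0, 0], [0, -10, 0, -11, 0, 0, 0], [0, -32, 0, -25, 0, 0, 0], [0, -58, 0, -41, 0, 0, 0], [0, -90, 0, -61, 0, 0, 0], [0, -125, 0, -82, 0, 0, 0], [0, -134, 0, -88, 0, 0, 0], [0, -134, 0, -88, 0, 0, 0]],
])

```text
clock: 24.52
tool_pos: [0.5614, -0.0966, 0.0435]
eef_rot: [0.714, 0.645, 0.202, -0.183]
contact_force: [0.4, 0.9, -3.1]
opening: 0.698
finger_force: 55.0
```

```bash
python3 - <<'E'
from press import *
s=r.get_state(); print(s["tool_pos"],s["contact_force"],s["opening"],s["finger_force"])
R=Ro.from_quat(s["eef_rot"]).as_matrix()
# view pose: tin held high; see the stack ahead: tin origin 170 mm on the +y... hover tin at z .26 near stack
g2=np.load("grasp2.npz"); rel=g2["R"].T@(PO+[0,0,.03]-g2["p"]); np.savez("rel2.npz",rel=rel,yaw=PY)
dR=Ro.from_euler('z',np.radians(90)-PY).as_matrix(); R2=dR@g2["R"]
o=np.array([.482,-.60,.20]); print("tool",o-R2@rel); plan(o-R2@rel,R2); print("up",R.T@[0,0,100])
E
```

```text
[ 0.56138155 -0.09660841  0.04348323] [ 0.38648952  0.91328995 -3.09527393] 0.6979458651022884 54.993052660262336
tool [ 0.48229812 -0.63281937  0.20986594]
shift [-373.5  -25.1 -425.9] turn [ 2.92  0.01 -4.88]
up [ 5.25005057e+01 -3.24399963e-02 -8.51099046e+01]
```

```bash
python3 - <<'E'
from press import *
s=r.get_state()
g2=np.load("grasp2.npz"); dR=Ro.from_euler('z',np.radians(91)-PY).as_matrix(); R2=dR@g2["R"]
plan([.382,-.52,.22],R2)
E
```

```text
shift [-281.2 -136.2 -380.8] turn [ 3.45  0.01 -5.73]
```

Emit:
move_arm([
  [[0, 26, 0, -42, 0, 0, 0], [0, 58, 0, -94, 0, 0, 0], [0, 85, 0, -138, 0, 0, 0], [0, 40, -20, -175, 1, 0, -1.5], [0, -30, -50, -220, 2, 0, -3], [0, -100, -75, -265, 3, 0, -4.5], [0, -170, -100, -310, 3.4, 0, -5.7], [0, -235, -120, -350, 3.4, 0, -5.7], [0, -275, -134, -377, 3.4, 0, -5.7], [0, -281, -136, -381, 3.4, 0, -5.7]],
])

```text
clock: 25.78
tool_pos: [0.3927, -0.4968, 0.2199]
eef_rot: [0.672, 0.688, 0.192, -0.194]
contact_force: [1.8, -0.1, -5.1]
opening: 0.701
finger_force: 55.0
```

Emit:
move_arm([
  [[0, 0, 0, 0, 0, 0, 0], [0, 0, 0, 0, 0, 0, 0]],
])

```text
clock: 26.02
tool_pos: [0.3936, -0.4948, 0.2196]
eef_rot: [0.673, 0.687, 0.193, -0.195]
contact_force: [1.0, 1.2, -3.8]
opening: 0.696
finger_force: 55.0
```

```bash
python3 - <<'E'
from press import *
s=r.get_state(); print(s["tool_pos"],s["contact_force"],s["qd"].round(3))
c=r.camera_info("wrist"); im=r.snapshot("wrist")[:,:,::-1]; cv2.imwrite("pics/w8.png",im); np.savez("w8.npz",R=c["R"],t=c["t"],p=s["tool_pos"],T=Ro.from_quat(s["eef_rot"]).as_matrix())
im=r.snapshot("top")[:,:,::-1]; cv2.imwrite("pics/top8.png",im)
E
```

```text
[ 0.39360842 -0.49476094  0.2196277 ] [ 0.96722973  1.22796465 -3.77902864] [-0.02  -0.014 -0.014  0.022 -0.003  0.003  0.002]
```

View pics/w8.png

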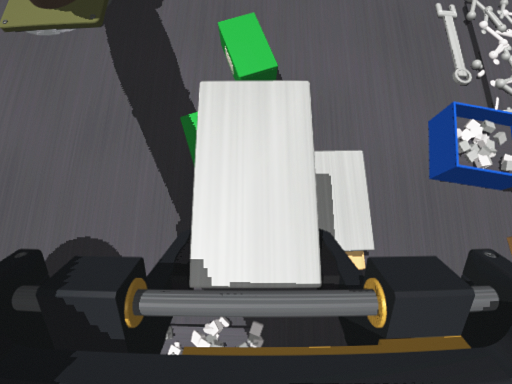

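The wrist view shows the column's lid to the right of the held tin: its right corners are at (362,152) and (372,247), with the plywood below at (355,260).

```bash
cat > st.py <<'E'
from press import *
from scipy.optimize import least_squares
f=np.load("w8.npz"); c=r.camera_info("wrist"); c["R"],c["t"]=f["R"],f["t"]
im=cv2.imread("pics/w8.png").astype(float); g=cv2.GaussianBlur(im.sum(2)/3,(3,3),0)
def edge(prof,sgn):
    d=np.diff(prof)*sgn; k=int(np.argmax(d)); a=d[max(k-1,0):k+2]; return k+.5+((a[2]-a[0])/(2*(2*a[1]-a[0]-a[2]))if len(a)==3 and a[1]>0 else 0)
rt=[(355+edge(g[y,355:385],-1),y) for y in range(160,240,8)]
tp=[(x,143+edge(g[143:160,x],1)) for x in range(322,358,5)]
bt=[(x,240+edge(g[240:254,x],-1)) for x in range(348,369,4)]
if __name__=="__main__":
    for n,e in(("right",rt),("top",tp),("bot",bt)):
        print(n,np.round(e,1).tolist())
    z=.110
    A=[p2w(c,e,z)[:,:2] for e in(rt,tp,bt)]
    def res(p):
        u=np.array([np.cos(p[2]),np.sin(p[2])]); n=np.array([u[1],-u[0]]); o=p[:2]
        return np.r_[(A[0]-o)@n-.031,(A[1]-o)@u-.055,(A[2]-o)@u+.055]*1e3
    o=least_squares(res,[.48,-.43,1.57],loss='soft_l1',x_scale=[.01,.01,.01]); print("stack_top",o.x.round(4),np.degrees(o.x[2]),o.fun.round(1).tolist())
    print("length check",((A[1].mean(0)-A[2].mean(0))@[np.cos(o.x[2]),np.sin(o.x[2])]*1e3))
    # re-check with top camera at start, lid rectangle
    i0=cv2.imread("pics/top0.png"); ct=r.camera_info("top"); lid(i0,ct,(358,402,190,222),.110,190)
    lid(i0,ct,(280,335,180,220),.055,190)
    # held tin check
    q=np.load("rel2.npz"); g2=np.load("grasp2.npz"); tin=f["p"]+f["T"]@q["rel"]; Rt=f["T"]@g2["R"].T@Ro.from_euler('z',PY).as_matrix(); print("tin",tin, Ro.from_matrix(Rt).as_euler('zyx',degrees=True))
    print([w2p(c,tin+Rt@(np.array(v)/1e3)).round(1).tolist() for v in[(55,31,49),(55,-31,49),(-55,31,49),(-55,-31,49)]])
E
python3 st.py
```

```text
right [[363.3, 160.0], [364.3, 168.0], [365.3, 176.0], [366.3, 184.0], [367.3, 192.0], [368.2, 200.0], [369.1, 208.0], [370.0, 216.0], [370.9, 224.0], [371.9, 232.0]]
top [[322.0, 150.6], [327.0, 150.5], [332.0, 150.4], [337.0, 150.2], [342.0, 150.2], [347.0, 150.2], [352.0, 150.2], [357.0, 150.1]]
bot [[348.0, 250.2], [352.0, 249.6], [356.0, 249.5], [360.0, 249.4], [364.0, 249.4], [368.0, 249.4]]
stack_top [ 0.4845 -0.4401  1.6156] 92.56421111306976 [0.1, 0.1, 0.1, 0.1, 0.0, 0.0, -0.0, -0.1, -0.2, -0.1, -0.5, -0.3, -0.4, -0.2, -0.3, -0.4, -0.5, -0.5, 0.3, 0.7, 0.7, 0.7, 0.5, 0.4]
length check 109.03705392877401
rect [ 482.7 -438.4] [ 63.5 107.7] 2.1 mean [ 0.4828 -0.4382] thr mean [ 17.   6. 229.]
rect [ 512.1 -204.2] [110.6  63.3] 81.5 mean [ 0.5123 -0.2039] thr mean [ 21.   4. 231.]
tin [ 0.39261207 -0.46192971  0.20984736] [91.25762327 -0.12782626  0.15337822]
[[[196.6, 80.7]], [[308.2, 80.6]], [[184.8, 290.6]], [[319.7, 290.4]]]
```

```bash
cat >> st.py <<'E'
SP=np.array([.4845,-.4401,.110]); SY=np.radians(92.56); SU=np.array([np.cos(SY),np.sin(SY),0])
q=np.load("rel2.npz"); g2=np.load("grasp2.npz"); SR=Ro.from_euler('z',SY-PY).as_matrix()@g2["R"]
def place(dz,dx=0,dy=0): return SP+[0,0,dz]+SU*dx-SR@q["rel"]+np.cross([0,0,1],SU)*dy,SR
E
python3 - <<'E'
from st import *
print("far",[round(72+edge(g[72:92,x],1),1) for x in range(210,305,15)],"near",[round(275+edge(g[275:300,x],-1),1) for x in range(235,315,15)])
for y in(100,150,200,260): print(y,round(180+edge(g[y,180:215],1),1),round(295+edge(g[y,295:330],-1),1))
R0=f["T"]; s=r.get_state();print(s["tool_pos"])
plan(*place(.05)); plan(*place(.01)); print(place(0)[0])
E
```

```text
far [np.float64(80.7), np.float64(80.5), np.float64(80.4), np.float64(80.3), np.float64(80.3), np.float64(80.2), np.float64(80.3)] near [np.float64(281.6), np.float64(282.2), np.float64(282.5), np.float64(282.5), np.float64(282.6), np.float64(283.4)]
100 198.4 310.4
150 194.9 313.4
200 192.5 316.3
260 202.9 319.5
[ 0.39376899 -0.4942757   0.22012071]
shift [-10.2  92.8  53.1] turn [ 0.73 -0.13 -0.97]
shift [-31.3  92.7  87.1] turn [ 0.73 -0.13 -0.97]
[ 0.48626372 -0.4728733   0.11986594]
```

Emit:
move_arm([
  [[0, -3, 30, 13, 0.2, 0, -0.3], [0, -6, 65, 30, 0.5, 0, -0.6], [0, -10, 92, 53, 0.7, -0.1, -1], [0, -20, 92, 69, 0.7, -0.1, -1], [0, -28, 92, 82, 0.7, -0.1, -1], [0, -31, 92, 87, 0.7, -0.1, -1], [0, -31, 92, 87, 0.7, -0.1, -1], [0, -31, 92, 87, 0.7, -0.1, -1]],
])

```text
clock: 27.12
tool_pos: [0.4839, -0.4766, 0.1307]
eef_rot: [0.667, 0.693, 0.189, -0.195]
contact_force: [0.7, 0.7, -5.0]
opening: 0.703
finger_force: 55.0
```

```bash
python3 - <<'E'
from st import *
s=r.get_state(); print(s["tool_pos"],s["contact_force"],s["qd"].round(3))
plan(*place(.01)); plan(*place(.0))
E
```

```text
[ 0.48387114 -0.47657656  0.130672  ] [ 0.68033765  0.70261858 -5.04630435] [-0.005 -0.003 -0.006 -0.002  0.001 -0.002 -0.001]
shift [2.7 2.5 2.6] turn [ 0.2   0.14 -0.25]
shift [-2.6  2.5 11.1] turn [ 0.2   0.14 -0.25]
```

Emit:
move_arm([
  [[0, 2.7, 1.6, 2.6, 0.2, 0.1, -0.2], [0, 1, 1.6, 5.5, 0.2, 0.1, -0.2], [0, -0.8, 1.6, 8.2, 0.2, 0.1, -0.2], [0, -1.5, 1.6, 9.4, 0.2, 0.1, -0.2], [0, -1.5, 1.6, 9.4, 0.2, 0.1, -0.2], [0, -1.5, 1.6, 9.4, 0.2, 0.1, -0.2]],
])

```text
clock: 27.88
tool_pos: [0.4854, -0.4723, 0.121]
eef_rot: [0.665, 0.695, 0.189, -0.197]
contact_force: [0.1, 0.3, -4.3]
opening: 0.702
finger_force: 55.0
```

```bash
python3 - <<'E'
from st import *
s=r.get_state(); print(s["tool_pos"],s["contact_force"],s["moment"],s["qd"].round(3))
plan(*place(.0))
E
```

```text
[ 0.48539283 -0.47227546  0.12100299] [ 0.0685097   0.26362029 -4.28312052] [-1.18953349 -0.15002993  0.00823682] [-0.001 -0.002  0.001  0.001  0.001  0.001 -0.   ]
shift [-1.1  0.8  0.6] turn [-0.08 -0.01 -0.04]
```

Emit:
move_arm([
  [[0, -0.7, 0, 0.5, 0, 0, 0], [0, -1.1, 0, 0.9, 0, 0, 0], [0, -1.1, 0, 0.9, 0, 0, 0]],
])

```text
clock: 28.25
tool_pos: [0.4855, -0.4727, 0.12]
eef_rot: [0.665, 0.695, 0.189, -0.197]
contact_force: [-0.8, -0.2, -1.9]
opening: 0.701
finger_force: 55.0
```

```bash
python3 - <<'E'
from st import *
s=r.get_state(); print(s["tool_pos"],s["contact_force"],s["moment"])
plan(*place(.0))
E
```

```text
[ 0.4854847  -0.47265681  0.12002493] [-0.82904608 -0.17827172 -1.94705899] [-0.75541032 -0.18563879  0.06381943]
shift [-0.3  0.8  0. ] turn [-0.06 -0.03 -0.02]
```

Emit:
move_arm([
  [[0, -0.2, 0, 0.3, 0, 0, 0], [0, -0.3, 0, 0.5, 0, 0, 0], [0, -0.3, 0, 0.5, 0, 0, 0]],
])

```text
clock: 28.62
tool_pos: [0.4855, -0.4727, 0.1199]
eef_rot: [0.665, 0.695, 0.189, -0.197]
contact_force: [-2.4, 0.3, 3.4]
opening: 0.697
finger_force: 55.0
```

```bash
python3 - <<'E'
from st import *
s=r.get_state(); print(s["tool_pos"],s["contact_force"],s["moment"])
E
```

```text
[ 0.48551053 -0.47267778  0.11993396] [-2.35613223  0.2739976   3.43739675] [-0.17631443  0.08051305  0.17380753]
```

Emit:
move_arm([
  [[0.8, -0.1, 0, 0.1, 0, 0, 0], [0.9, -0.1, 0, 0.1, 0, 0, 0], [0.95, -0.1, 0, 0.1, 0, 0, 0], [0.95, 0, 0, -15, 0, 0, 0], [0.95, 0, 0, -50, 0, 0, 0], [0.95, 0, 0, -100, 0, 0, 0], [0.95, 0, 0, -150, 0, 0, 0], [0.95, 0, 0, -150, 0, 0, 0], [0.95, 0, 0, -150, 0, 0, 0]],
], newtons=10)

```text
clock: 29.75
tool_pos: [0.4891, -0.5504, 0.2453]
eef_rot: [0.665, 0.695, 0.189, -0.199]
contact_force: [-0.3, 0.0, -1.2]
opening: 0.95
finger_force: 0.0
```

```bash
python3 - <<'E'
from st import *
s=r.get_state(); print(s["tool_pos"],s["contact_force"],s["opening"])
c=r.camera_info("wrist"); w=np.ascontiguousarray(r.snapshot("wrist")[:,:,::-1]); cv2.imwrite("pics/w9.png",w); np.savez("w9.npz",R=c["R"],t=c["t"])
sc=np.ascontiguousarray(r.snapshot("scene")[:,:,::-1]); cv2.imwrite("pics/s9.png",sc)
cv2.imwrite("pics/v9.png",np.hstack([w[:,100:420],cv2.resize(sc[180:260,90:190],(480,384),interpolation=cv2.INTER_CUBIC)]))
for nm,X,y in(("pred",SP+[0,0,.049],SY),): print(box(c,X,y,.11,.062,0).round(1).tolist())
E
```

```text
[ 0.48914747 -0.55037128  0.24534435] [-0.27349797  0.00317895 -1.21390699] 0.9504405795220382
[[225.7, 91.9], [283.0, 91.9], [285.9, 190.5], [222.6, 190.5]]
```

View pics/v9.png

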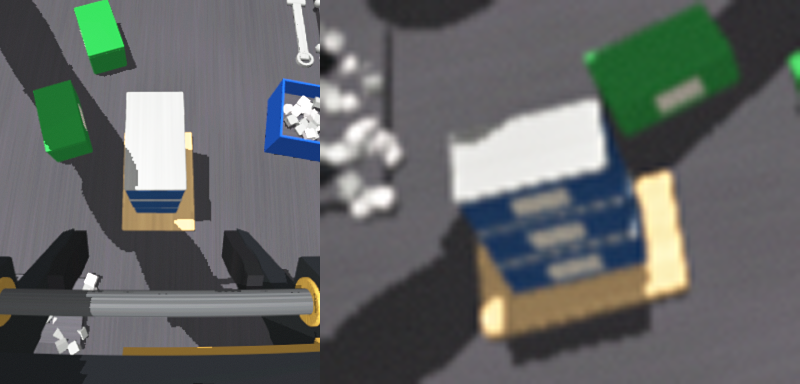

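The three tins stand flush on the board. The lid corners at (126,92), (184,92), (186,190) and (124,190) match the predicted square placement to about 1 px, and the gripper is clear.

```bash
python3 -c "
from plant import r
print(r.finish_job())"
```

```text
the job is handed in; nothing more can be done
None
```

The tin was pressed shut in the nest, the lever was eased back up to rest, and the tin now stands squarely on top of the column. I handed the job in at about 30 s of the 72 s allowed; no verdict came back.

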